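# Proof-load a glued coupon on the bench pull tester

### The arm

A 6-joint arm with a two-finger parallel gripper is mounted at the origin on the work surface. World frame = base frame: x ahead of the robot, y to its left, z up, the work surface at z = 0. Lengths are in mm, angles in rad, forces in N, time in s.
With the tool pointing down it reaches from about 350 to 875 mm from the base axis. Payload 4.2 kg.
Tool frame: the origin (TCP) lies between the finger pads; the fingertips stand 11 mm ahead of it and the grasp point (between the pads) lies 8 mm behind it; z points along the fingers, y is the direction in which the jaws open and shut (so a half turn about z gives the same grasp; the last joint's range is limited). The gripper opens to 85 mm and grips with 20 to 120 N. Pads are 22 mm wide; open, the fingers measure 114 mm over their backs; the gripper's body (76 mm by 85 mm) begins 54 mm behind the grasp point. The pads swing forward as they close: fully open they stand 13 mm farther back than shut.
Start: joints at [-0.891, 0.385, 0.008, 0, -1.194, -0.259], TCP at [255.319, -570.448, 242.312] pointing down, gripper open.
Joint ranges: [-3.14, 3.14], [-1.21, 2.06], [-1.07, 1.41], [-3.16, 2.05], [-2.99, -0.16], [-3.1, 3.1]. Speed limits (rad/s): [2.79, 2.79, 3.14, 3.14, 3.14, 3.14].

### API

Orientations are given as a unit quaternion [x, y, z, w].
In Python, from bench import * gives the robot as it stands. The module is installed in compiled form; this text tells all that it offers.
- The arm moves only by the tool drive_tool, never from a script. Its argument "increments" is a list of rows, each a list of 3 entries, a list of its own where there are three numbers: the gripper command: -1 is shut, 1 is fully open, values between are in proportion, then the shift along the tool's x, y, z scaled (see below), then the turn about the tool's z scaled (see below). In form: [[hand, [tx, ty, tz], turn], ...]. A call has 1 to 20 rows; each row shifts and turns the commanded pose from where the row before left it, along the tool's axes as they then stand; what a row does not reach is not made up. The controller multiplies each number of a shift by 0.3 m and each number of a turn by 2 rad. A row lasts 1/8 s, in which the tool goes at most 62.5 mm and 10.7 degrees, less where a joint would pass 70% of its speed; a pose out of reach is approached as far as the arm can. A call with a number of a shift or a turn outside -1 to 1 is refused whole. A call with a gripper value outside its range is refused whole. The fingers move at their own pace and stop on an object; the grip force is fixed at half the most. Time passes only in rows, so rows that do not move let the fingers close. It gives the time, the measured TCP pose, the force and the opening at its end, in the units of the state.
- read_state(): the state, without advancing time (a new reading comes with each control period).
- get_image(name): name is "side" or "top"; returns the picture (400x640x3 uint8, red, green, blue); there is no depth.
- calibration(name): a dict with "fovy" (degrees; the focal length in pixels is half the picture's height over the tangent of half this angle, whatever the lens; pixels are square), "cx", "cy" (the principal point, pixels), "R" (3x3) and "t" (3): a world point X has camera coordinates R X + t. Camera axes: x right, y down, z forward; pixel columns grow to the right and rows downward; lengths in mm; the calibration is good to about 2 mm. A picture is of the moment at which its call begins. calibration takes no time and is no camera call.
- job_done(): hands the job in, once; it reports no verdict.
The state is a dict: "clock": time; "joints": joint angles; "joint_vel": joint speeds; "joint_efforts": joint torques, N m; "position": TCP position; "ee_rot": TCP orientation; "contact_force": force on the tool from outside, world axes, zero at the start; "wrist_torque": the same for the moment, N m; "gripper_width": finger opening in mm.
Only numpy, scipy, OpenCV 4.12 (cv2) and the standard library are available. Lean on these libraries where they do the work, as an engineer would, in place of code of your own. Each camera call takes 0.05 s, during which the arm holds its last target.

### The job

A glued test coupon lies loaded in the bench pull tester: press the toggle clamp's red handle fully down so that the coupon cannot kick out, and only then take the black knob and draw the gauge's white rod straight out against its spring until the end of the blue tube stands on the rod's red band (the proof load), not well past it. Hold it there: finish while still gripping the knob with the rod drawn out to the band. Leave the stone sample, the cork cube and the glue bottle where they are.

Things in the scene. Friction and masses are not known exactly. Their poses are not given: they have to be found in the camera images.
- rig: bench pull tester, fixed on the table: aluminium base 350 x 90 mm, top 16 mm above the table. Origin on the table under the base's centre; its x axis runs along the tester from the pull knob (-x end) past the blue gauge tube and the coupon to the toggle clamp (+x end), z up. The gauge axis is 58 mm above the table. Two grey saddles with tops at 77 mm carry the blue tube.
- clamp (a joint): toggle clamp handle, rad: 0 = fully down (clamped, handle level, pointing along the rig's +x), growing as the handle swings up; it starts raised by 0.85 to 1.2 and stays where it is left. The pressing arm on the coupon's side follows it, angle for angle. Handle friction about 0.35 N m, so some 4 N at the grip.
- clamp_hinge (a point): centre of the handle's hinge pin, at rig (+150, 0) mm, 78 mm above the table; the pin lies along the rig's y axis.
- clamp_grip (a point): middle of the red handle grip, 90 mm from the hinge pin; the grip is 82 mm long, 20 mm wide (along the rig's y axis) and 16 mm thick. With handle angle q it lies at hinge + 90 mm x (cos q along rig x, sin q up).
- coupon: glued lap coupon, loose, lying in its recess in the steel block: grey T-shaped composite half (head 36 x 44 x 5 mm, its underside 55 mm above the table) glued under a plywood strip 20 mm wide, which is pinned to the gauge's tail under a brass nut. Origin under the head's centre, at rig (+77.5, 0) mm; x as the rig's x. Stays seated.
- gauge: tubular spring gauge: blue tube 28 mm in diameter and 115 mm long with black end rings of 31 mm, its axis along the rig's x axis, 58 mm above the table, and with it the white rod and its knob. The tube has 1 to 2 mm of play towards the knob before it pulls on the coupon. Origin coincides with the rig's.
- tube_mouth (a point): centre of the tube's open end, at rig (-155, 0) mm, 58 mm above the table, where the rod comes out and the marks are read.
- rod (a joint): how far the rod is drawn out of the tube, m: 0 = home (as it starts), growing as it is pulled towards the rig's -x; stop at 0.085. The inner spring pulls it home: about 1 N at 0, rising by 240 N/m to 13 N at the red band. The white rod (18 mm in diameter) carries thin black rings every 10 mm and a red band 8 mm wide, 46 to 54 mm along: the tube's end stands on its middle at 0.050.
- knob_mid (a point): centre of the black pull knob's waist on the gauge axis, 58 mm above the table, 35 mm from the tube's end at home. The waist is 22 mm in diameter and 34 mm long (along the rig's x); flanges 34 mm in diameter and 8 mm thick at both its ends. It moves with the rod.
- stone: white limestone sample, a lump of two rounded halves, loose, 83 x 60 x 50 mm, origin under its centre; leave it alone.
- cork_cube: cork sample cube, loose, 52 mm, origin under its centre; leave it alone.
- glue: white glue bottle with an orange cap, loose, 42 mm in diameter, 105 mm tall, origin under its centre; leave it alone.
Mind the look-alikes: they are no part of the job. What is meant by the coupon is not purple, and is the larger of those in its own colour.

How it is judged:
By the outcome, as a careful person would: the job done as asked, in the order asked, and still so for the second after the job is handed in, while the arm keeps its last pose, push and grip.
It also fails if it takes over 51 s, if anything falls off the work surface, if the arm or the gripper's body presses on something with over 40 N, if the wrist force passes 120 N, or if a joint passes its speed limit or range.

## Working session

There is one attempt and no reset: what is moved stays moved. The work goes in short steps, Python scripts to look and compute and a tool call to move; the robot and the scene stay as the last step left them, time stands still between calls to the robot, and variables do not carry over. Pictures are saved under pics/ and viewed, and the job is handed in when it is done.

Besides the shell and the picture viewer there is one more tool, called after "Request:" in YAML: its name, and indented under it one key for each argument. drive_tool: Moves the arm, as the interface text tells. Shifts and turns lie within -1 to 1; 1 stands for 0.3 m of shift or 2 rad of turn. Its arguments: {"type":"object","properties":{"increments":{"type":"array"}},"required":["increments"]}

```bash
mkdir -p pics
python3 - <<'E'
from bench import *
import cv2
for n in("side","top"):
    cv2.imwrite(f"pics/{n}0.png",get_image(n)[:,:,::-1]); c=calibration(n); print(n,c)
print(read_state())
E
```

```text
side {'fovy': 48.42788185786255, 'cx': 319.6976164172739, 'cy': 204.17443925387974, 'R': array([[-0.91851466, -0.39461866, -0.02463601],
       [-0.20312263,  0.52441056, -0.82688256],
       [ 0.33922267, -0.75449962, -0.56183477]]), 't': array([589.10477913, 167.47024656, 919.5752508 ])}
top {'fovy': 55.74119456982113, 'cx': 317.9288395004504, 'cy': 197.5859552280417, 'R': array([[ 0.00224027, -0.99980287, -0.01972796],
       [-0.98088874,  0.00164119, -0.19456253],
       [ 0.19455655,  0.01978681, -0.98069171]]), 't': array([ 57.98867116, 614.42265988, 848.77961526])}
{'clock': 0.1, 'joints': array([-8.91403246e-01,  3.85487188e-01,  6.77387269e-03, -4.24002798e-04,
       -1.19401345e+00, -2.58577785e-01]), 'joint_vel': array([ 0.00057199, -0.00058255,  0.00411465, -0.00058629,  0.0019413 ,
        0.00116243]), 'joint_efforts': array([-4.96309895e-04, -3.93319094e+01,  1.88929027e+01,  4.19796333e+00,
       -2.59485561e-03,  7.09720837e-06]), 'position': array([ 255.11439772, -570.01799715,  241.33249914]), 'ee_rot': array([-2.08782005e-01,  9.77961709e-01,  9.50066779e-04, -2.60482858e-04]), 'contact_force': array([-0.2145626 ,  0.0783265 , -0.24243069]), 'wrist_torque': array([-0.03309199, -0.01008684, -0.02402492]), 'gripper_width': 85.52362459580468}
```

View pics/side0.png

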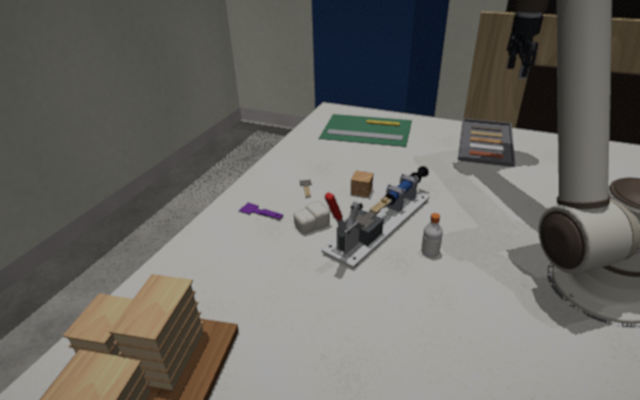

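View pics/top0.png

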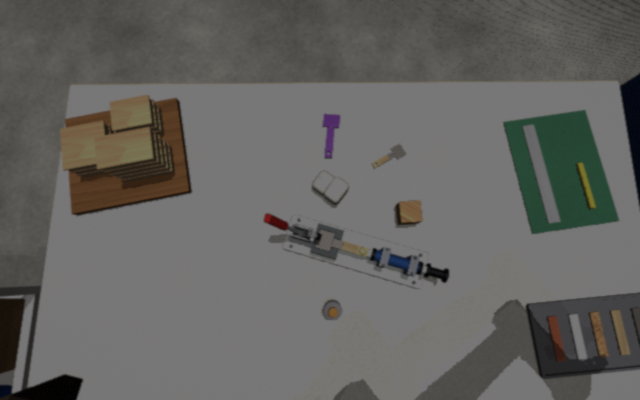

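Run:
```python
import cv2
a=cv2.imread("pics/top0.png")[195:305,250:460]; cv2.imwrite("pics/t1.png",cv2.convertScaleAbs(cv2.resize(a,None,fx=3.8,fy=3.8,interpolation=2),alpha=1.5))
a=cv2.imread("pics/side0.png")[160:270,310:450]; cv2.imwrite("pics/s1.png",cv2.convertScaleAbs(cv2.resize(a,None,fx=5,fy=5,interpolation=2),alpha=1.5))
```

```text
(no output)
```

View pics/t1.png

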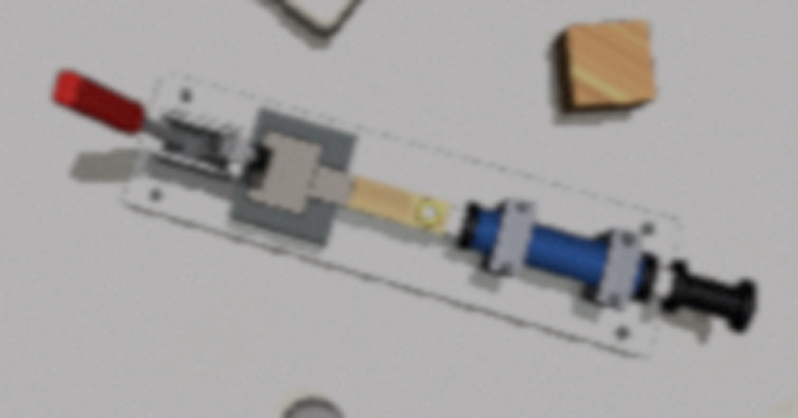

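View pics/s1.png

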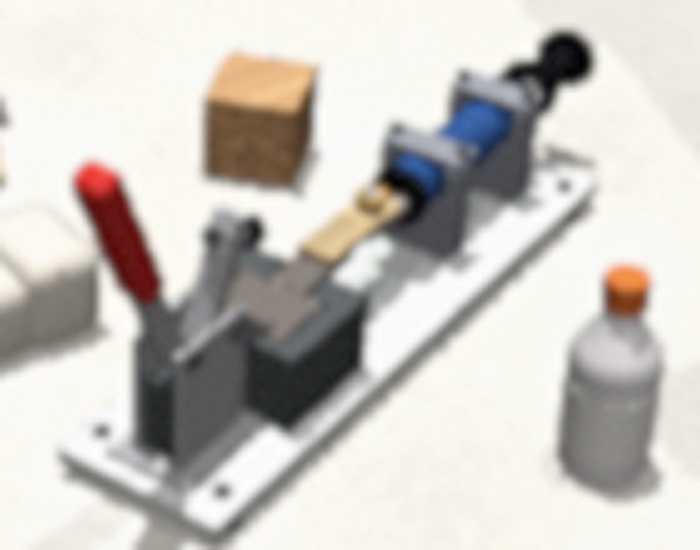

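```bash
cat > h.py <<'E'
import numpy as np
from bench import *
def proj(n,X):
    c=calibration(n);X=np.atleast_2d(X);p=X@np.array(c["R"]).T+c["t"];f=200/np.tan(np.radians(c["fovy"])/2)
    return np.c_[f*p[:,0]/p[:,2]+c["cx"],f*p[:,1]/p[:,2]+c["cy"]]
def rig(P,p):
    P=np.atleast_2d(P).astype(float);c,s=np.cos(p[2]),np.sin(p[2])
    return np.c_[p[0]+c*P[:,0]-s*P[:,1],p[1]+s*P[:,0]+c*P[:,1],P[:,2]]
E
cat > fit.py <<'E'
from h import *
from scipy.optimize import least_squares
T=lambda u,v:((u+.5)/3.8+249.5,(v+.5)/3.8+194.5)
S=lambda u,v:((u+.5)/5+309.5,(v+.5)/5+159.5)
h=lambda r,q:(150+r*np.cos(q),0,78+r*np.sin(q))
obs=[("top",(175,-45,16),T(160,72)),("top",(175,45,16),T(122,207)),("top",(-175,45,16),T(642,356)),("top",(-175,-45,16),T(682,217)),
("top",(-211,0,58),T(742,305)),("top",(-169,0,58),T(677,285)),("top",131,T(66,88)),("top",49,T(135,120)),
("side",(175,45,16),S(220,535)),("side",(175,-45,16),S(60,455)),("side",(-175,45,16),S(600,180)),("side",(-215,0,58),S(567,55)),("side",131,S(97,180)),("side",49,S(148,295))]
def res(p):
    return np.concatenate([proj(n,rig(h(P,p[3]) if np.isscalar(P) else P,p))[0]-o for n,P,o in obs])
r=least_squares(res,[330,0,1.3,1],loss="soft_l1");print(r.x);print(res(r.x).reshape(-1,2).round(1))
p=r.x
for k,P in dict(knob=(-190,0,58),hinge=(150,0,78),grip=h(90,p[3]),tip=h(131,p[3]),gripdown=h(90,0)).items(): print(k,rig(P,p).round(1))
E
python3 fit.py
```

```text
[491.65886806 -31.93814635 -55.25463449 156.16717794]
[[ 0.2 -0.1]
 [-0.3 -0.9]
 [ 2.1  0.2]
 [-0.1  0.4]
 [ 0.  -0.5]
 [-0.8 -0.3]
 [ 1.2  8.9]
 [-1.3  2.9]
 [ 0.3 -2. ]
 [ 0.1 -2.2]
 [ 0.5 -1. ]
 [ 0.8 -0.7]
 [-6.8 88.2]
 [-3.2 30.9]]
knob [[ 439.7 -214.7   58. ]]
hinge [[532.6 112.4  78. ]]
grip [[547.7 165.3   6.8]]
tip [[554.5 189.5 -25.6]]
gripdown [[557.2 198.9  78. ]]
```

```bash
sed -i 's/\[330,0,1.3,1\]/[491,-32,1.294,1.0]/' fit.py; python3 fit.py
python3 - <<'E'
from h import *
from scipy.spatial.transform import Rotation as R
print(R.from_quat(read_state()["ee_rot"]).as_matrix().round(3))
E
```

```text
[491.26550088 -31.08079648   1.29678183   1.1636336 ]
[[-0.2  0.2]
 [-0.6 -0.5]
 [ 1.9  0.2]
 [-0.4  0.3]
 [-0.3 -0.6]
 [-1.1 -0.4]
 [-2.5 -0.1]
 [-1.3  0.3]
 [ 0.5 -1.6]
 [ 0.2 -1.8]
 [ 0.4 -0.9]
 [ 0.7 -0.6]
 [ 0.1 -2.5]
 [-0.1 -2.1]]
knob [[ 439.9 -214.    58. ]]
hinge [[531.9 113.3  78. ]]
grip [[541.5 147.6 160.6]]
tip [[545.9 163.3 198.3]]
gripdown [[556.2 200.   78. ]]
[[-0.913 -0.408 -0.001]
 [-0.408  0.913  0.002]
 [ 0.     0.002 -1.   ]]
```

Request:
drive_tool:
  increments:
    - [-1,[0,0,-0.02],-0.0877]
    - [-1,[0,0,-0.02],-0.0877]
    - [-1,[0,0,-0.02],-0.0877]
    - [-1,[0,0,-0.02],-0.0877]
    - [-1,[0,0,-0.02],-0.0877]
    - [-1,[0,0,0],0]

```text
clock: 0.85
position: [255.3, -570.4, 272.3]
ee_rot: [-0.603, 0.797, -0.0, 0.0]
contact_force: [0.2, 0.3, 0.5]
gripper_width: -0.1
```

```bash
cat >> h.py <<'E'
from scipy.spatial.transform import Rotation as Ro
PP=np.array([491.27,-31.08,1.2968])
def st():
    s=read_state();p=s["position"];c,si=np.cos(PP[2]),np.sin(PP[2]);d=p[:2]-PP[:2]
    M=Ro.from_quat(s["ee_rot"]).as_matrix();R=np.array([[c,si,0],[-si,c,0],[0,0,1]])
    print("t",round(s["clock"],2),"rigTCP",np.round([c*d[0]+si*d[1],-si*d[0]+c*d[1],p[2]],1),"yawerr",np.round(np.arctan2(M[1,1],M[0,1])-PP[2]-np.pi/2,4),
     "Frig",(R@s["contact_force"]).round(1),"w",round(s["gripper_width"],1),"j",s["joints"].round(2)); return s,M
E
python3 -c "
from h import *
s,M=st();print(M.round(3))"
```

```text
t 0.85 rigTCP [-583.1   81.2  272.3] yawerr -0.0011 Frig [ 0.3 -0.1  0.5] w -0.1 j [-0.89  0.37  0.06 -0.   -1.26  0.62]
[[-0.272 -0.962  0.   ]
 [-0.962  0.272  0.   ]
 [-0.    -0.    -1.   ]]
```

Request:
drive_tool:
  increments:
    - [-1,[-0.17,-0.019,0],0]
    - [-1,[-0.17,-0.019,0],0]
    - [-1,[-0.17,-0.019,0],0]
    - [-1,[-0.17,-0.019,0],0]
    - [-1,[-0.17,-0.019,0],0]
    - [-1,[-0.17,-0.019,0],0]
    - [-1,[-0.17,-0.019,0],0]
    - [-1,[-0.17,-0.019,0],0]
    - [-1,[-0.17,-0.019,0],0]
    - [-1,[-0.17,-0.019,0],0]
    - [-1,[-0.17,-0.019,0],0]
    - [-1,[-0.17,-0.019,0],0]
    - [-1,[-0.17,-0.019,0],0]
    - [-1,[-0.17,-0.019,0],0]
    - [-1,[0,0,0],0]
    - [-1,[0,0,0],0]

```text
clock: 2.85
position: [524.2, 95.5, 271.6]
ee_rot: [-0.604, 0.797, 0.0, -0.001]
contact_force: [-0.4, -0.3, 0.3]
gripper_width: -0.1
```

```bash
python3 -c "
from h import *
import cv2
s,M=st()
a=get_image('top');b=get_image('side')
cv2.imwrite('pics/v1.png',cv2.convertScaleAbs(np.hstack([cv2.resize(a[180:310,240:370,::-1],None,fx=3,fy=3,interpolation=2),cv2.resize(b[80:270,300:430,::-1],(390,570),interpolation=2)[:390]]) if 0 else cv2.resize(np.vstack([a[190:310,240:440,::-1],b[80:260,290:490,::-1]]),None,fx=2,fy=2,interpolation=2),alpha=1.5))"
```

```text
t 2.85 rigTCP [130.7   2.6 271.6] yawerr -0.0004 Frig [-0.4  0.3  0.3] w -0.1 j [ 0.48  0.21 -0.17 -0.   -1.2  -0.76]
```

View pics/v1.png

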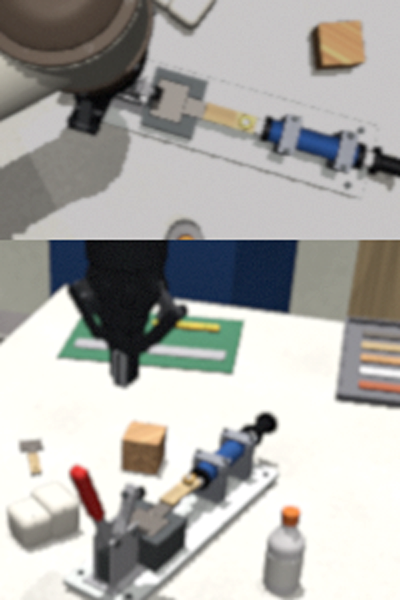

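Request:
drive_tool:
  increments:
    - [-1,[-0.0105,-0.003,0.092],0]
    - [-1,[-0.0105,-0.003,0.092],0]
    - [-1,[-0.0105,-0.003,0.092],0]
    - [-1,[0,0,0],0]
    - [-1,[-0.035,0,0],0]
    - [-1,[-0.035,0,0],0]
    - [-1,[-0.042,0,0],0]
    - [-1,[0,0,0],0]

```text
clock: 3.95
position: [539.3, 137.5, 189.8]
ee_rot: [-0.605, 0.796, -0.0, 0.0]
contact_force: [0.0, -0.3, -0.7]
gripper_width: 0.1
```

```bash
python3 -c "
from h import *
st()"
```

```text
t 3.95 rigTCP [175.3  -0.6 189.8] yawerr 0.0023 Frig [-0.3 -0.1 -0.7] w 0.1 j [ 0.54  0.31 -0.24  0.   -1.02 -0.81]
```

Request:
drive_tool:
  increments:
    - [-1,[-0.023,0,0.0135],0]
    - [-1,[-0.023,0,0.0135],0]
    - [-1,[-0.029,0,0.0195],0]
    - [-1,[-0.029,0,0.0195],0]
    - [-1,[-0.0245,0,0.025],0]
    - [-1,[-0.0245,0,0.025],0]
    - [-1,[0,0,0],0]

```text
clock: 4.82
position: [550.5, 180.9, 153.1]
ee_rot: [-0.604, 0.797, 0.001, -0.001]
contact_force: [-0.7, 0.1, 0.4]
gripper_width: 0.1
```

```bash
python3 -c "
from h import *
import cv2
s,M=st()
b=get_image('side')
cv2.imwrite('pics/v2.png',cv2.convertScaleAbs(cv2.resize(b[120:270,300:450,::-1],None,fx=4,fy=4,interpolation=2),alpha=1.5))"
```

```text
t 4.83 rigTCP [220.1   0.4 153.1] yawerr 0.001 Frig [-0.1  0.6  0.4] w 0.1 j [ 0.6   0.39 -0.23 -0.   -0.96 -0.87]
```

View pics/v2.png

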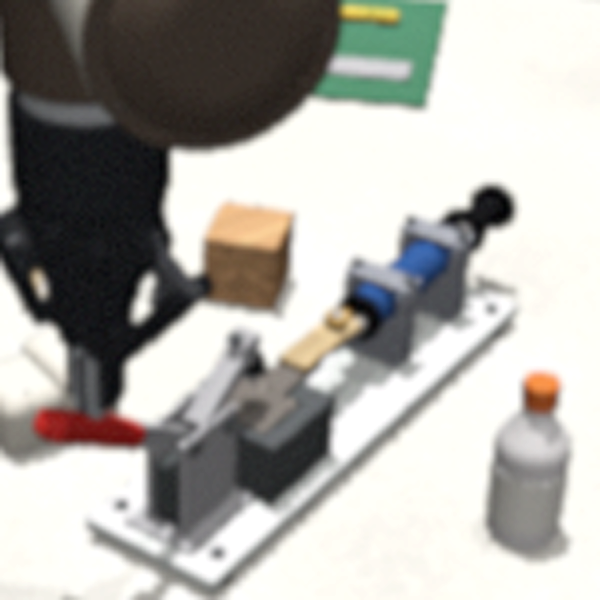

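Request:
drive_tool:
  increments:
    - [-1,[-0.02,0,0.027],0]
    - [-1,[-0.02,0,0.027],0]
    - [-1,[-0.013,0,0.033],0]
    - [-1,[-0.013,0,0.033],0]
    - [-1,[-0.006,0,0.033],0]
    - [-1,[0,0,0],0]

```text
clock: 5.62
position: [557.2, 201.8, 107.7]
ee_rot: [-0.604, 0.797, 0.0, -0.0]
contact_force: [0.1, -0.5, 0.0]
gripper_width: 0.1
```

```bash
python3 -c "
from h import *
s,M=st()"
```

```text
t 5.62 rigTCP [242.   -0.5 107.7] yawerr 0.0013 Frig [-0.4 -0.2  0. ] w 0.1 j [ 0.62  0.46 -0.25 -0.   -0.87 -0.89]
```

Request:
drive_tool:
  increments:
    - [-1,[0,0,0.013],0]
    - [-1,[0,0,0.013],0]
    - [-1,[0,0,0.004],0]
    - [-1,[0,0,0.004],0]

```text
clock: 6.12
position: [557.8, 201.8, 99.1]
ee_rot: [-0.604, 0.797, -0.0, 0.001]
contact_force: [0.1, 1.1, 2.5]
gripper_width: 0.2
```

Request:
drive_tool:
  increments:
    - [-1,[0,0,0.004],0]
    - [-1,[0,0,0.0],0]

```text
clock: 6.38
position: [557.4, 201.3, 97.5]
ee_rot: [-0.604, 0.797, -0.0, 0.0]
contact_force: [0.9, 1.2, 2.9]
gripper_width: -0.0
```

Request:
drive_tool:
  increments:
    - [-1,[0,0,0.004],0]
    - [-1,[0,0,0.0],0]

```text
clock: 6.62
position: [557.4, 201.4, 97.0]
ee_rot: [-0.604, 0.797, -0.0, 0.0]
contact_force: [0.7, 2.0, 7.0]
gripper_width: -0.4
```

Request:
drive_tool:
  increments:
    - [-1,[0,0,0.004],0]
    - [-1,[0,0,0.0],0]

```text
clock: 6.88
position: [557.4, 201.4, 96.9]
ee_rot: [-0.605, 0.797, -0.0, 0.001]
contact_force: [-1.7, 1.9, 10.7]
gripper_width: 0.1
```

Request:
drive_tool:
  increments:
    - [-1,[0,0,0.004],0]
    - [-1,[0,0,0.0],0]

```text
clock: 7.12
position: [557.5, 201.4, 96.8]
ee_rot: [-0.605, 0.796, -0.001, 0.001]
contact_force: [-3.9, 0.2, 16.6]
gripper_width: 0.1
```

Request:
drive_tool:
  increments:
    - [-1,[0,0,0.004],0]
    - [-1,[0,0,0.0],0]

```text
clock: 7.38
position: [557.5, 201.3, 96.7]
ee_rot: [-0.605, 0.796, -0.001, 0.001]
contact_force: [-5.8, -0.4, 20.6]
gripper_width: 0.1
```

Request:
drive_tool:
  increments:
    - [-1,[0,0,-0.06],0]
    - [-1,[0,0,-0.1],0]
    - [-1,[0,0,-0.15],0]
    - [1,[0.17,0,0],0]
    - [1,[0.17,0,0],0]
    - [1,[0.17,0,0],0]
    - [1,[0.17,0,0],0]
    - [1,[0.17,0,0],0]
    - [1,[0.17,0,0],0]
    - [1,[0.17,0,0],0]
    - [1,[0.17,0,0],0]
    - [1,[0,0,0],0]
    - [1,[0,0,0],0]

```text
clock: 9.0
position: [446.0, -191.5, 184.8]
ee_rot: [-0.604, 0.797, 0.001, -0.001]
contact_force: [-0.2, -0.4, -0.5]
gripper_width: 85.6
```

```bash
python3 -c "
from h import *
import cv2
s,M=st()
a=get_image('top');b=get_image('side')
f=lambda x,k:cv2.convertScaleAbs(cv2.resize(x[:,:,::-1],None,fx=k,fy=k,interpolation=2),alpha=1.5)
cv2.imwrite('pics/v3.png',f(b[120:270,300:450],4))
cv2.imwrite('pics/v3t.png',f(a[195:305,250:460],3.8))"
```

```text
t 9.0 rigTCP [-166.7    0.2  184.8] yawerr -0.0001 Frig [-0.4  0.1 -0.5] w 85.6 j [-0.07  0.2  -0.41 -0.   -0.96 -0.2 ]
```

View pics/v3.png

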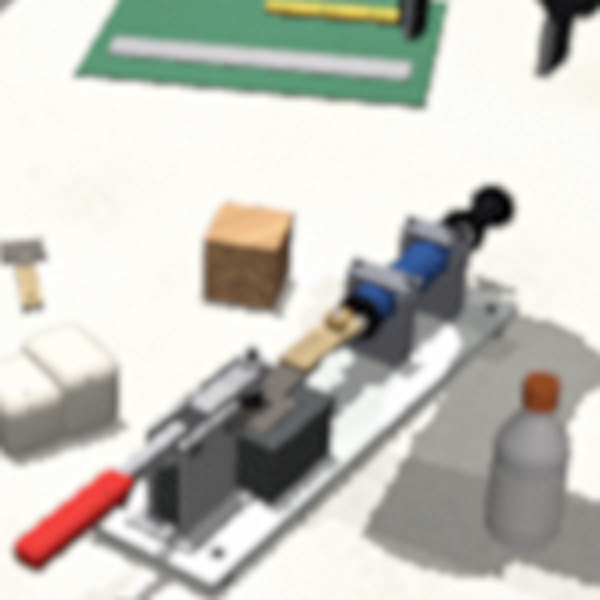

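View pics/v3t.png

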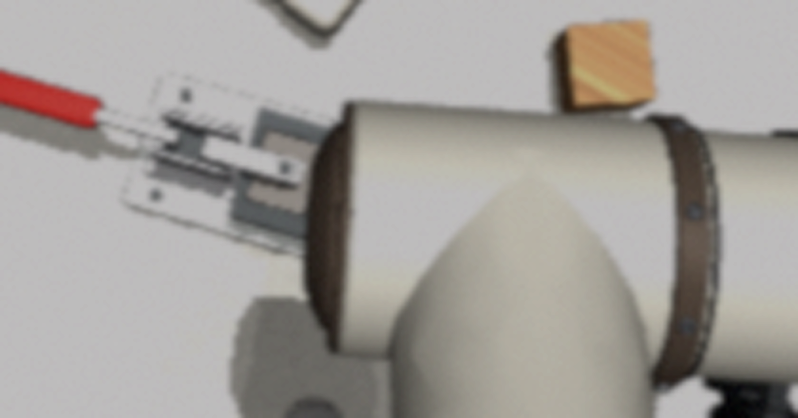

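Request:
drive_tool:
  increments:
    - [1,[0.04,0,0.05],0]
    - [1,[0.039,0,0.1],0]
    - [1,[0,0,0.12],0]
    - [1,[0,0,0.1],0]
    - [1,[0,0,0.05],0]
    - [1,[0,0,0.03],0]
    - [1,[0,0,0],0]
    - [1,[0,0,0],0]

```text
clock: 10.1
position: [441.1, -214.4, 51.1]
ee_rot: [-0.604, 0.797, -0.0, 0.0]
contact_force: [-0.4, 0.2, 0.1]
gripper_width: 85.2
```

```bash
python3 -c "
from h import *
import cv2
s,M=st()
b=get_image('side')
f=lambda x,k:cv2.convertScaleAbs(cv2.resize(x[:,:,::-1],None,fx=k,fy=k,interpolation=2),alpha=1.5)
cv2.imwrite('pics/v4.png',f(b[130:230,360:480],5))"
```

```text
t 10.1 rigTCP [-190.1   -1.3   51.1] yawerr 0.0014 Frig [0.1 0.5 0.1] w 85.2 j [-0.12  0.4  -0.55  0.   -0.62 -0.15]
```

View pics/v4.png

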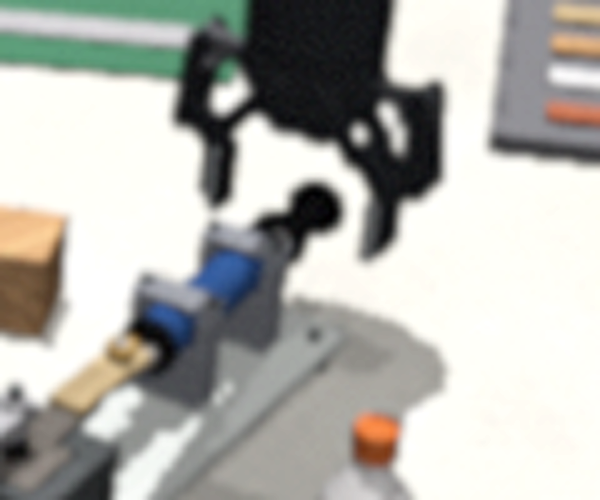

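Request:
drive_tool:
  increments:
    - [-1,[0,0.003,0],0]
    - [-1,[0,0,0],0]
    - [-1,[0,0,0],0]
    - [-1,[0,0,0],0]
    - [-1,[0,0,0],0]
    - [-1,[0,0,0],0]
    - [-1,[0,0,0],0]

```text
clock: 11.02
position: [440.0, -214.2, 50.9]
ee_rot: [-0.604, 0.797, -0.0, 0.0]
contact_force: [-1.5, 0.1, 4.7]
gripper_width: 20.0
```

```bash
python3 -c "
from h import *
import cv2
s,M=st()
b=get_image('side')
f=lambda x,k:cv2.convertScaleAbs(cv2.resize(x[:,:,::-1],None,fx=k,fy=k,interpolation=2),alpha=1.5)
cv2.imwrite('pics/v5.png',f(b[150:220,370:460],6.6))"
```

```text
t 11.03 rigTCP [-190.2   -0.2   50.9] yawerr 0.001 Frig [-0.4  1.5  4.7] w 20.0 j [-0.12  0.4  -0.56  0.   -0.62 -0.15]
```

View pics/v5.png

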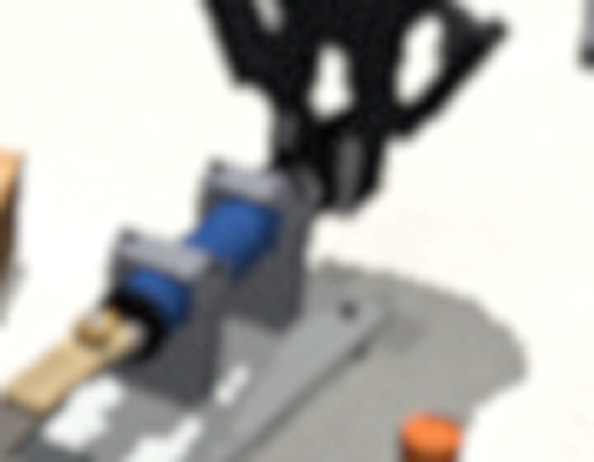

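Request:
drive_tool:
  increments:
    - [-1,[0.017,0,0],0]
    - [-1,[0.017,0,0],0]
    - [-1,[0.017,0,0],0]
    - [-1,[0.017,0,0],0]
    - [-1,[0.0,0,0],0]
    - [-1,[0,0,0],0]

```text
clock: 11.82
position: [434.4, -233.4, 50.8]
ee_rot: [-0.604, 0.797, 0.0, 0.0]
contact_force: [-0.4, 5.8, 5.8]
gripper_width: 20.1
```

```bash
python3 -c "
from h import *
s,M=st()"
```

```text
t 11.82 rigTCP [-210.1   -0.    50.8] yawerr 0.0009 Frig [5.4 2.  5.8] w 20.1 j [-0.16  0.4  -0.55 -0.   -0.62 -0.11]
```

Request:
drive_tool:
  increments:
    - [-1,[0.02,0,0],0]
    - [-1,[0.02,0,0],0]
    - [-1,[0.02,0,0],0]
    - [-1,[0.02,0,0],0]
    - [-1,[0.017,0,0],0]
    - [-1,[0.0,0,0],0]
    - [-1,[0,0,0],0]

```text
clock: 12.7
position: [426.6, -260.3, 50.7]
ee_rot: [-0.604, 0.797, 0.001, 0.001]
contact_force: [0.0, 12.4, 7.7]
gripper_width: 20.3
```

```bash
python3 -c "
from h import *
import cv2
s,M=st()
a=get_image('top');b=get_image('side')
f=lambda x,k:cv2.convertScaleAbs(cv2.resize(x[:,:,::-1],None,fx=k,fy=k,interpolation=2),alpha=1.7)
cv2.imwrite('pics/v6.png',f(b[150:210,380:460],8))
cv2.imwrite('pics/v6t.png',f(a[220:310,350:470],6))"
```

```text
t 12.7 rigTCP [-2.381e+02  2.000e-01  5.070e+01] yawerr 0.0007 Frig [11.9  3.3  7.7] w 20.3 j [-0.22  0.41 -0.53 -0.   -0.63 -0.05]
```

View pics/v6.png

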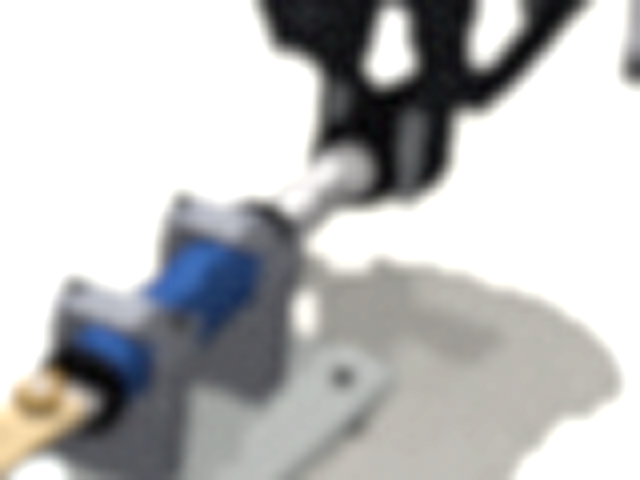

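View pics/v6t.png

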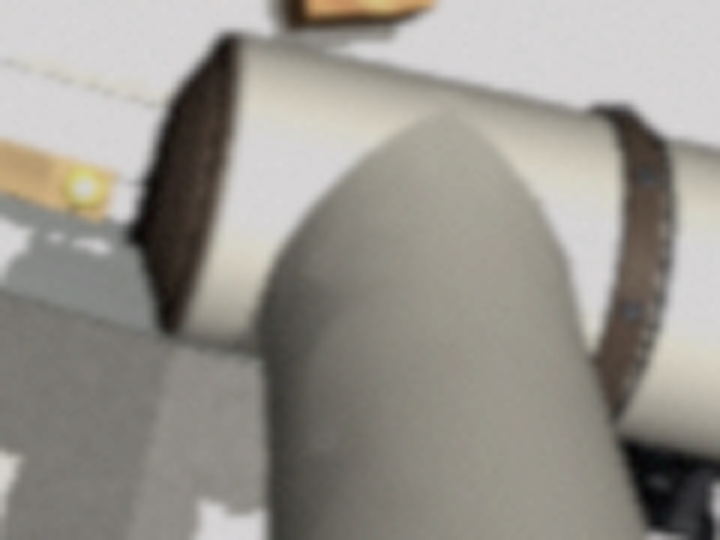

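Request:
drive_tool:
  increments:
    - [-1,[0.006,0,0],0]
    - [-1,[0.006,0,0],0]
    - [-1,[0.0,0,0],0]
    - [-1,[0,0,0],0]

```text
clock: 13.3
position: [425.7, -263.6, 50.7]
ee_rot: [-0.604, 0.797, 0.001, 0.001]
contact_force: [-0.1, 11.9, 6.6]
gripper_width: 20.5
```

```bash
python3 -c "
from h import *
import cv2
s,M=st()
b=get_image('side')
x=[-155,-155,-170,-180,-190,-200]+[-216.5]
print(proj('side',rig([(-155,0,73.5),(-155,0,67)]+[(-155-k,0,67) for k in (5,10,20,30,40,50,60)]+[(-216.5,0,67),(-216.5,0,49),(-216.5,0,75)],PP)).round(1))
f=lambda x,k:cv2.convertScaleAbs(cv2.resize(x[:,:,::-1],None,fx=k,fy=k,interpolation=0),alpha=1.15)
cv2.imwrite('pics/v7.png',f(b[160:200,400:440],15))"
```

```text
t 13.3 rigTCP [-2.415e+02  2.000e-01  5.070e+01] yawerr 0.0007 Frig [11.5  3.4  6.6] w 20.5 j [-0.23  0.41 -0.53 -0.   -0.63 -0.04]
[[413.4 174. ]
 [413.1 176.2]
 [414.1 175.4]
 [415.  174.6]
 [416.9 173.1]
 [418.7 171.6]
 [420.5 170.1]
 [422.3 168.6]
 [424.1 167.1]
 [424.3 166.9]
 [423.6 172.6]
 [424.6 164.3]]
```

View pics/v7.png

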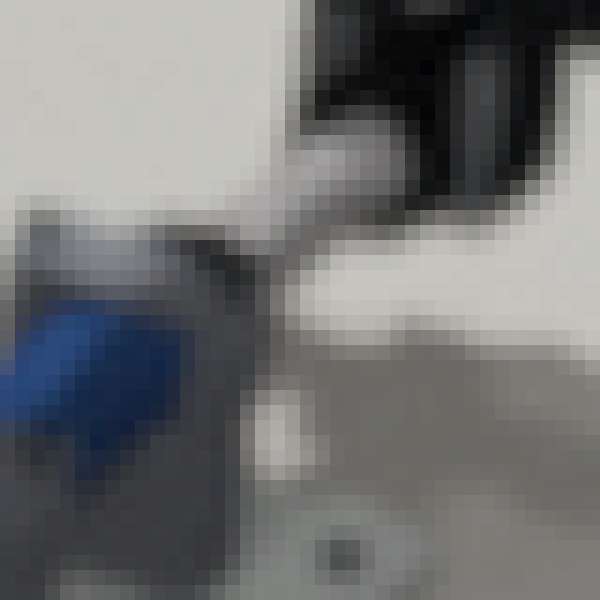

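```bash
python3 -c "
from h import *
F=[];I=[]
for i in range(12):
    I.append(get_image('side').astype(float)); s=read_state();F.append(np.r_[s['contact_force'],s['gripper_width'],s['position']])
F=np.array(F);print(F.mean(0).round(2),F.std(0).round(2),F[:,1].round(1))
print('pull',F[:,:2].mean(0)@[.27,.963], s['clock'])
import cv2
m=np.mean(I,0);np.save('m7.npy',m)
cv2.imwrite('pics/v8.png',cv2.convertScaleAbs(cv2.resize(m[155:195,400:440,::-1],None,fx=15,fy=15,interpolation=cv2.INTER_CUBIC),alpha=1.15))"
```

```text
[   1.09   12.51    7.75   20.15  425.73 -263.51   50.71] [0.55 0.71 0.5  0.19 0.01 0.01 0.01] [13.2 11.7 11.  12.2 12.4 13.  12.3 12.3 12.9 13.7 12.3 13.2]
pull 12.345043160873148 13.95
```

View pics/v8.png

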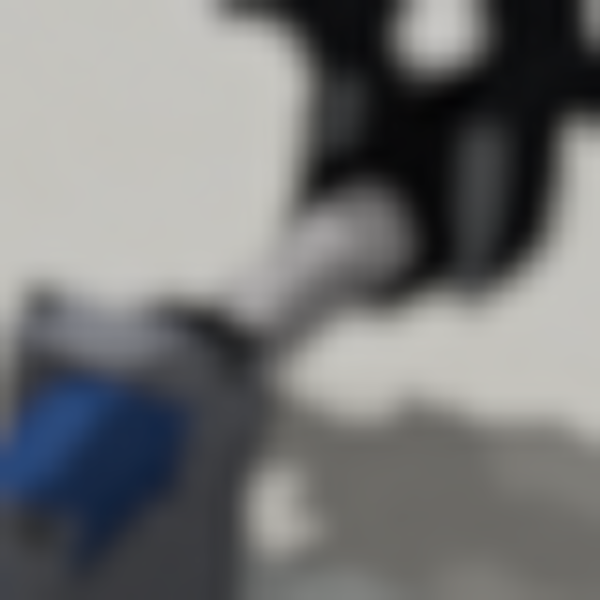

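Request:
drive_tool:
  increments:
    - [-1,[0.003,0,0],0]
    - [-1,[0,0,0],0]
    - [-1,[0,0,0],0]

```text
clock: 14.32
position: [425.5, -264.3, 50.7]
ee_rot: [-0.604, 0.797, 0.001, 0.001]
contact_force: [1.4, 13.3, 8.3]
gripper_width: 20.6
```

```bash
python3 -c "
from h import *
m0=np.load('m7.npy')
F=[];I=[]
for i in range(16):
    I.append(get_image('side').astype(float)); s=read_state();F.append(np.r_[s['contact_force'],s['gripper_width'],s['position']])
F=np.array(F);print(F.mean(0).round(2),'pull',F[:,:2].mean(0)@[.27,.963], s['clock'])
st()
m=np.mean(I,0);np.save('m8.npy',m)
for q in (m0,m): print((q[168:181,412:428,0]-q[168:181,412:428,1]).round(0).astype(int))
for k in (0,5,10):print(proj('side',rig([(-155-k,0,67)],PP)))
import cv2
cv2.imwrite('pics/v9.png',cv2.resize(m[120:270,300:450,::-1].clip(0,255).astype('uint8'),None,fx=4,fy=4,interpolation=2))"
```

```text
[   0.96   12.97    7.57   20.28  425.49 -264.34   50.71] pull 12.74950959971298 15.125
t 15.12 rigTCP [-2.424e+02  2.000e-01  5.070e+01] yawerr 0.0008 Frig [12.5  2.9  7.7] w 20.0 j [-0.23  0.41 -0.53 -0.   -0.63 -0.04]
[[ 1  1  1  1  1  1  1  1  1  1  2  1  2  2  1  1]
 [ 1  1  1  1  1  1  1  1  1  2  2  1  2  2  1  0]
 [ 1  1  1  1  1  1  1  1  2  2  2  2  2  2  1  1]
 [ 1  1  1  1  1  1  1  1  2  2  2  2  2  2  2  1]
 [ 1  1  1  1  1  2  2  2  2  2  2  2  1  1  1  1]
 [ 1  1  1  2  2  2  2  2  2  2  2  1  1  1  1  1]
 [ 1  1  1  1  2  2  2  2  1  1  2  1  1  1  0  0]
 [ 1  1  1  1  1  2  2  2  1  1  1  1  1  1  0  0]
 [-1  0  0  1  1  2  2  1  1  1  1  1  1  1  1  1]
 [-1 -1 -1  0  0  1  1  2  1  1  1  1  1  1  1  1]
 [-1 -1 -1 -1 -1  0  1  1  1  1  1  1  1  1  1  1]
 [-1 -1 -1 -1 -1  0  1  1  1  1  1  1  1  1  1  2]
 [-1 -1 -1 -1 -1  0  1  1  1  1  1  1  2  2  2  1]]
[[ 1  1  1  1  1  1  1  1  1  1  1  1  1  2  1  1]
 [ 1  1  1  1  1  1  1  1  1  2  2  2  2  2  1  1]
 [ 1  1  1  1  1  1  1  1  2  2  2  2  2  2  1  1]
 [ 1  1  1  1  1  1  1  2  2  2  2  2  2  2  1  1]
 [ 1  1  1  1  1  2  2  2  2  2  2  1  1  1  1  1]
 [ 1  1  1  1  2  2  2  2  2  2  2  2  1  1  1  0]
 [ 1  1  1  1  2  2  2  2  2  1  1  1  1  1  1  0]
 [ 0  1  1  1  2  2  2  1  1  1  1  1  1  1  1  1]
 [ 0  0  0  1  1  1  1  1  1  1  1  1  1  1  1  1]
 [-1 -1 -1  0  0  1  1  1  1  1  1  1  1  1  1  1]
 [-1 -1 -1 -1 -1  0  1  1  1  1  1  1  1  1  1  1]
 [-1 -1 -1 -1 -1  0  1  1  1  1  1  1  1  1  1  2]
 [-1 -1 -1 -1 -1  0  1  1  1  1  1  1  2  2  1  1]]
[[413.13099917 176.15047128]]
[[414.06913674 175.37379494]]
[[415.0022153  174.60130691]]
```

View pics/v9.png

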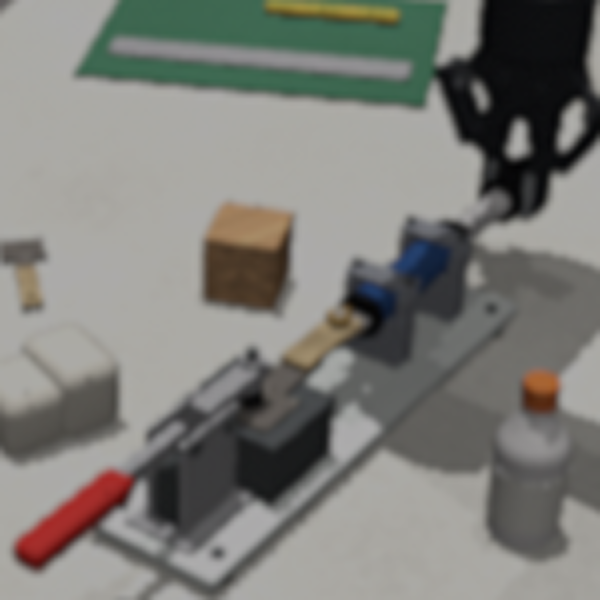

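```bash
python3 -c "
from h import *
st();print(job_done())"
```

```text
t 15.12 rigTCP [-2.424e+02  2.000e-01  5.070e+01] yawerr 0.0008 Frig [12.5  2.9  7.7] w 20.0 j [-0.23  0.41 -0.53 -0.   -0.63 -0.04]
the job is handed in; nothing more can be done
None
```

I pressed the clamp handle fully down first, then took the knob and drew the rod out to the red band. I handed in at 15.1 s, still gripping and holding. The red band itself was never seen on the tube's end, so the rod position rests on travel and force.

- **Clamp:** the fingertips stopped on the handle at TCP z 97 mm, exactly the height worked out for a level handle. I pressed to about 21 N there. The last side picture shows the handle still level.
- **Rod travel:** the knob was drawn 52.2 mm along the rig axis. Less the tube's 1 to 2 mm of play, that is about 50 to 51 mm of rod.
- **Rod force:** the mean pull was about 12.75 N over 16 readings, which gives about 49 mm. The two estimates differ by 1 to 2 mm, but both lie within the 46 to 54 mm band.
- **Not seen directly:** the arm hid the tube's end from the top camera, and the end ring hid it from the side camera. No red showed beyond the ring, so the rod is not far past the band.
- **Grip:** the finger opening stayed near 20 mm on the 22 mm waist. I did not find out why it read 2 mm narrower. One single force reading did not rise after a 3.4 mm step, which could have meant slip. The averages taken afterwards rose as expected, so I took it as noise.
- **Other items:** the coupon, stone, cork cube and glue bottle look unmoved in the last picture.

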